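# Bring a sample vial before the inspection microscope and hold it there

### The job

Take the orange-capped vial out of the rack and lower it, without dropping it, upright and fully home into the hole of the inspection rig's spring-return carriage while the carriage is at rest, and let go of it. Then grip the carriage's black handle post and pull the carriage out against its spring until its yellow index line stands level with the red mark bars, so that the vial is centred before the lens, and finish while still holding the handle there: the carriage springs back if released. Leave the white-capped vials, the white dish and the blue pen cup where they are, and do not let the loaded carriage snap back.

Things in the scene. Friction and masses are not known exactly. Their poses are not given: they have to be found in the camera images.
- vial: the vial to load: amber glass body 21 mm in diameter with a tapered foot (15 mm across at the underside, full width 7 mm up), orange cap 23 mm in diameter over its top 20 mm; 65 mm tall in all, about 30 g. Origin: centre of its underside, z up its axis. It starts in any of the three rack holes, standing 18 mm deep (47 mm of it shows).
- spare_a: another vial of the same size, clear with a white cap, standing in the rack; leave it there. Origin: centre of its underside.
- spare_b: a third vial, like spare_a; leave it in the rack. Origin: centre of its underside.
- rack: fixed blue block 180 x 56 x 30 mm (x, y, z) with three blind holes in a row along its x, 60 mm apart (the middle one at its centre), 23.5 mm in diameter, 18 mm deep. Origin: centre of its underside.
- rig: fixed inspection rig: white base plate 220 x 100 x 15 mm, reaching from 160 mm to -x to 60 mm to +x of its origin, with a white spring housing 38 mm high from 25 to 70 mm to +x. Origin: on the table surface, under the carriage's hole when the carriage is at rest. Its -x axis, roughly towards the robot, is the direction in which the carriage is pulled.
- bore (a point): centre of the mouth of the carriage's hole, 45.5 mm above the table, in the top of a grey block 50 x 50 mm that rides on the base. The hole is 23.5 mm in diameter with a 2 mm lead-in chamfer at the mouth, and 20 mm deep; a vial fully home has its underside 20 mm below this point and stands 45 mm out of the block. It moves with the carriage. A 4 mm wide yellow index line crosses the block's top and sides, across the pull, through this point.
- handle: black upright handle post (a grip sleeve that can turn about its own axis) on the carriage 120 mm from the hole towards the rig's -x, 14 mm in diameter and 55 mm tall. Origin: centre of its foot, 27 mm above the table (so its top is at 82 mm); z up the post. Nothing else within 60 mm of it except the 24 mm wide, 11 mm thick carriage bar it stands on, the base under it, and the viewing unit's lens and backlight, which stay 75 mm or more to either side of the pull line.
- carriage (a joint): how far the carriage is pulled out along the rig's -x, in m: 0 at rest, 0.09 at the end stop. The spring pulls it back with about 2.4 N at rest plus 80 N/m times the pull (5 to 8 N at the mark) and a light damper; it does not latch.
- scope: viewing unit, fixed, its axes parallel to the rig's: a level white microscope tube on a dark stand, its lens 75 mm to +y of the pull line and 60 mm above the table, tube top at most 81 mm high, reaching to 195 mm to +y; opposite it, a black backlight panel 60 mm wide and 80 mm high, 82 to 94 mm to -y. Origin: on the table surface on the rig's centre line, at the lens's optical axis. It is clamped 35 to 70 mm to the rig's -x from the rig's origin, differently each time.
- mark (a point): the mark: midpoint, on the rig's centre line and 16.5 mm above the table, between two short red bars (5 mm wide, 22 mm long) lying on the white base either side of the carriage at the lens's optical axis. The carriage is at the mark when the bore point is level with it along the rig's x.
- dish: small white dish, 70 mm across, 24 mm high, loose; leave it alone. Origin: centre of its underside.
- pen_cup: blue open cup, 76 mm across, 95 mm high, loose; leave it alone. Origin: centre of its underside.
Not all that is in view belongs to the job. Of the things shaped like the vial, the amber one is meant.

How it is judged:
By the outcome, as a careful person would: the job done as asked, in the order asked, and still so for the second after the job is handed in, while the arm keeps its last pose, push and grip.
It also fails if it takes over 54 s, if anything falls off the work surface, if the arm or the gripper's body presses on something with over 40 N, if the wrist force passes 120 N, or if a joint passes its speed limit or range.

### The arm

A 6-joint arm with a two-finger parallel gripper is mounted at the origin on the work surface. World frame = base frame: x ahead of the robot, y to its left, z up, the work surface at z = 0. Lengths are in m, angles in degrees, forces in N, time in s.
With the tool pointing down it reaches from about 0.35 to 0.875 m from the base axis. Payload 4.2 kg.
Tool frame: the origin (TCP) lies on the centre line of the jaws, within the pads' length; the fingertips stand 19 mm ahead of it and the grasp point (between the pads) is the TCP; x points along the fingers, y is the direction in which the jaws open and shut, and the axes are right-handed (so a half turn about x gives the same grasp; the last joint's range is limited). The gripper opens to 87 mm and grips with 3 to 60 N. Pads are 19 mm wide; open, the fingers measure 117 mm over their backs; the gripper's body (75 mm by 190 mm) begins 51 mm behind the grasp point.
Start: joints at [84.947, 22.042, 0.453, 0, -68.411, -14.817], TCP at [0.212, 0.588, 0.242] pointing down, gripper open.
Joint ranges: [-179.83, 179.83], [-69.29, 118.12], [-61.27, 80.66], [-181.25, 117.63], [-171.15, -9.14], [-177.46, 177.46]. Speed limits (degrees/s): [159.86, 159.86, 180, 180, 180, 180].

### API

Orientations are given as a 3x3 rotation matrix whose columns are the frame's x, y, z axes.
In Python, from station import r, viewer, job, spotter gives the robot as it stands.
- The arm moves only by the tool play_rows, never from a script. Its argument "commands" is a list of rows, each an object of numbers: "fingers": the gripper command: -1 is fully open, 1 is shut, values between are in proportion; "tx", "ty", "tz": the shift along the tool's x, y, z normalised to -1 to 1, where 1 is 750 mm; "ax", "ay", "az": the turn, a rotation vector about the tool's x, y, z normalised to -1 to 1, where 1 is pi rad. In form: [{"fingers": .., "tx": .., "ty": .., "tz": .., "ax": .., "ay": .., "az": ..}, ...]. A call has 1 to 5 rows; each row is the pose to reach, as a shift and turn from the pose commanded when the call began, along the tool's axes at that moment, turning the shorter way round; what a row does not reach only later rows make up. A row lasts 1/12 s, in which the tool goes at most 41.7 mm and 7.16 degrees, less where a joint would pass 70% of its speed; a pose out of reach is approached as far as the arm can. A call with a number of a shift or a turn outside -1 to 1 is refused whole. A call with a gripper value outside its range is refused whole. The fingers move at their own pace and stop on an object; the grip force is fixed at half the most. Time passes only in rows, so rows that repeat a pose let the fingers close. It gives the time, the measured TCP pose, the force and the opening at its end, in the units of the state.
- r.sense(): the state, without advancing time (a new reading comes with each control period).
- viewer.capture(name): name is "side" or "top" or "wrist"; returns a dict with "image" (400x640x3 uint8, red, green, blue), "fx", "fy", "cx", "cy" (pixels), "R" (3x3) and "t" (3): a world point X has camera coordinates R X + t; the wrist camera has in their place "mount" (4x4, takes a point from camera to tool coordinates, whose origin is the TCP and whose axes are the tool frame's). Camera axes: x right, y down, z forward; pixel columns grow to the right and rows downward; lengths in m; the calibration is good to about 2 mm. A picture is of the moment at which its call begins: read the wrist's pose just before it. There is no depth.
- job.finish_job(): hands the job in, once; it reports no verdict.
Trained networks look in a picture, given as the dict that the camera call returned (one of the last four; its "shot" number tells which), for a name from the list of things; names that differ only in an ending like _2 or _b are one class to them, and where a whole thing is asked for, a point or a joint stands for the part that bears it (a point fixed in the world has none). Each returns a list of dicts, best first, with "score" (0 to 1); they miss things now and then, are a little off and sometimes report something else, mostly with a low value. They report only what shows in the picture. A call takes as long as a camera call. They do not tell look-alikes from the thing itself.
- spotter.find_in(name, picture): "uv" ([column, row] in pixels, amid what is visible of it).
- spotter.silhouettes(name, picture): "region" (400x640 bool, what is visible of it) and "uv" ([column, row] in pixels, amid what is visible of it).
The state is a dict: "time_s": time; "joints": joint angles; "joint_velocities": joint speeds; "effort": joint torques, N m; "tcp_pos": TCP position; "ee_rot": TCP orientation; "wrist_force": force on the tool from outside, world axes, zero at the start; "moment": the same for the moment, N m; "gripper_width": opening from 0.0 (shut) to 1.0 (fully open).
Only numpy, scipy, OpenCV 4.12 (cv2) and the standard library are available. Lean on these libraries where they do the work, as an engineer would, in place of code of your own. Each camera call takes 0.05 s, during which the arm holds its last target. There are 200 camera calls.

## Working session

There is one attempt and no reset: what is moved stays moved. The work goes in short steps, Python scripts to look and compute and a tool call to move; the robot and the scene stay as the last step left them, time stands still between calls to the robot, and variables do not carry over. Pictures are saved under pics/ and viewed, about 8 in all and at most 12, crops included, and the job is handed in when it is done.

Besides the shell and the picture viewer there is one more tool, called after "Request:" in YAML: its name, and indented under it one key for each argument. play_rows: Moves the arm, as the interface text tells. Its arguments: {"type":"object","properties":{"commands":{"type":"array"}},"required":["commands"]}

```bash
mkdir -p pics; ls
python3 - <<'E'
from station import r, viewer, job, spotter
import cv2, numpy as np
s=r.sense(); print(s['time_s'],s['tcp_pos'],np.round(s['ee_rot'],4).tolist(),s['gripper_width'])
ims=[]
for n in ("side","top"):
    p=viewer.capture(n); ims.append(p["image"])
    np.savez(f"{n}.npz",**{k:v for k,v in p.items() if k!='image'})
    print(n,p['fx'],p['cx'],p['cy'],np.round(p['R'],3).tolist(),np.round(p['t'],3))
    for q in ("vial","rack","bore","handle","rig","scope","mark","dish","pen_cup"):
        print(q,[(np.round(d['uv'],1).tolist(),round(d['score'],2)) for d in spotter.find_in(q,p)][:5])
    cv2.imwrite(f"pics/{n}0.png",p["image"][:,:,::-1])
E
```

```text
pics
0.0 [0.21221764 0.58728341 0.24046862] [[-0.0007, -0.3401, -0.9404], [-0.002, -0.9404, 0.3401], [-1.0, 0.0021, -0.0001]] 0.9966363667185455
side 362.4279724458805 316.60370824147185 195.58684076802453 [[0.993, -0.113, 0.025], [-0.043, -0.563, -0.826], [0.107, 0.819, -0.564]] [-0.54   0.131  0.926]
vial [([270.4, 338.1], 0.78), ([265.8, 136.4], 0.68), ([266.6, 385.5], 0.59)]
rack [([302.8, 353.3], 0.9)]
bore [([331.7, 207.4], 0.62)]
handle [([307.8, 204.2], 0.64)]
rig [([323.7, 207.8], 0.57)]
scope [([333.5, 212.9], 0.95), ([335.8, 202.7], 0.5)]
mark [([331.1, 208.5], 0.71), ([330.3, 206.0], 0.51), ([302.8, 338.6], 0.28)]
dish [([398.0, 272.0], 0.78), ([336.9, 205.0], 0.69)]
pen_cup [([264.0, 139.2], 0.84), ([272.0, 341.0], 0.36)]
top 442.26569292815753 319.04834367563876 199.3885024479212 [[-0.002, -1.0, -0.002], [-0.996, 0.002, -0.093], [0.093, 0.002, -0.996]] [0.063 0.536 1.386]
vial [([452.6, 238.8], 0.59), ([474.2, 238.3], 0.59)]
rack [([446.0, 217.4], 0.87)]
bore [([310.7, 171.6], 0.94)]
handle []
rig [([314.3, 181.4], 0.73)]
scope [([272.2, 180.1], 0.66)]
mark [([275.4, 181.6], 0.85), ([169.3, 246.8], 0.46)]
dish [([395.2, 146.0], 0.69)]
pen_cup []
```

View pics/side0.png

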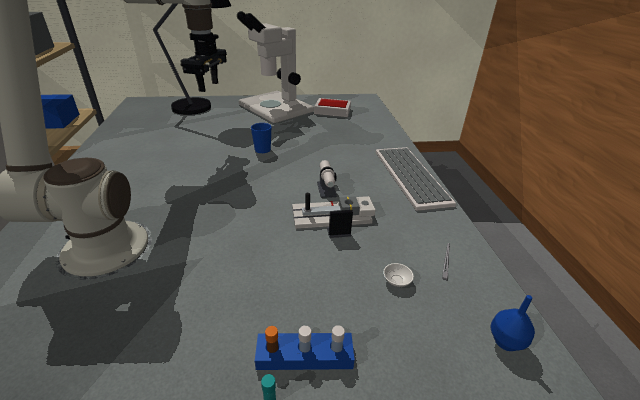

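View pics/top0.png

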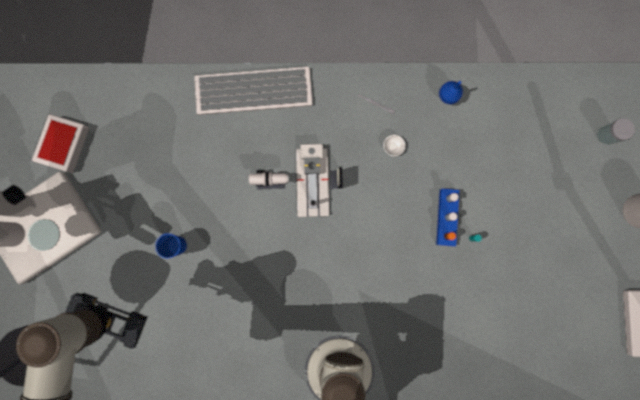

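The only orange-capped vial is at side (272,338) and top (452,237), at the robot-side end of the rack. The white spares are at top (453,197) and (452,217). The teal item at top (476,238) is a decoy outside the rack. The rig is at top (313,180), with the handle at its lower end.

```bash
cat > h.py <<'E'
import numpy as np, cv2
from station import r, viewer, job, spotter
def cam(p,s=None):
    """camera centre, and R (world->cam)"""
    if 'mount' in p:
        M=np.array(p['mount']); Rt=np.array(s['ee_rot'])
        Rwc=Rt@M[:3,:3]; C=Rt@M[:3,3]+np.array(s['tcp_pos']); return C,Rwc.T
    R=np.array(p['R']); return -R.T@np.array(p['t']),R
def ray(p,uv,s=None):
    C,R=cam(p,s); d=R.T@np.array([(uv[0]-p['cx'])/p['fx'],(uv[1]-p['cy'])/p['fy'],1]); return C,d/np.linalg.norm(d)
def onz(p,uv,z,s=None):
    C,d=ray(p,uv,s); return C+d*(z-C[2])/d[2]
def tri(rays):
    A=sum(np.eye(3)-np.outer(d,d) for C,d in rays); b=sum((np.eye(3)-np.outer(d,d))@C for C,d in rays)
    X=np.linalg.solve(A,b); return X,[np.linalg.norm(np.cross(X-C,d)) for C,d in rays]
def proj(p,X,s=None):
    C,R=cam(p,s); c=R@(np.array(X)-C); return [p['fx']*c[0]/c[2]+p['cx'],p['fy']*c[1]/c[2]+p['cy']]
def shot(n,name=None):
    s=r.sense(); p=viewer.capture(n)
    if name: cv2.imwrite(f"pics/{name}.png",p['image'][:,:,::-1])
    return p,s
def delta(s,target,R=None):
    """shift in tool axes / 0.75 and turn / pi toward target pose"""
    Rt=np.array(s['ee_rot']); t=Rt.T@(np.array(target)-np.array(s['tcp_pos']))/0.75
    a=np.zeros(3) if R is None else cv2.Rodrigues(Rt.T@R)[0].ravel()/np.pi
    return np.round(t,4),np.round(a,4)
def down(yaw):
    """tool x down, tool y at yaw (deg) in world"""
    c,s_=np.cos(np.radians(yaw)),np.sin(np.radians(yaw))
    x=np.array([0,0,-1.]);y=np.array([c,s_,0]);return np.c_[x,y,np.cross(x,y)]
E
python3 - <<'E'
from h import *
T=dict(np.load('top.npz'));S=dict(np.load('side.npz'))
for n,a,b in [("orange cap",(452,237),(272,338)),("white1",(452.5,217),(305,338)),("handle top",(313,202),(307.5,195)),("dish",(395,146),(398,273)),("cup",(170,245),(262,138))]:
    X,e=tri([ray(T,a),ray(S,b)]);print(n,X.round(3),np.round(e,3))
print('bore',onz(T,(313,166),.045))
print('rig base corners',[onz(T,u,.015).round(3) for u in [(301,145),(326,145),(297,216),(328,216)]])
print(r.sense()['joints'],r.sense()['time_s'])
s=r.sense();print(np.array(viewer.capture('wrist')['mount']).round(3))
for tg in [(.36,-.3,.3)]:
    for y in (0,180,-90): print(delta(s,tg,down(y)))
E
```

```text
orange cap [ 0.419 -0.347  0.062] [0.003 0.003]
white1 [ 0.479 -0.351  0.06 ] [0.002 0.002]
handle top [0.524 0.081 0.078] [0.001 0.001]
dish [ 0.709 -0.183  0.029] [0.001 0.001]
cup [0.393 0.528 0.043] [0. 0.]
bore [0.64080269 0.08123243 0.045     ]
rig base corners [array([0.715, 0.121, 0.015]), array([0.715, 0.039, 0.015]), array([0.484, 0.133, 0.015]), array([0.484, 0.034, 0.015])]
[ 8.49470779e+01  2.20391008e+01  4.53126684e-01  3.77376720e-04
 -6.84107002e+01 -1.48175854e+01] 1.0
[[-0.002 -0.298  0.955 -0.143]
 [ 1.    -0.001  0.001 -0.   ]
 [ 0.001  0.955  0.298 -0.082]
 [ 0.     0.     0.     1.   ]]
(array([-0.078 ,  1.0463, -0.5874]), array([-0.6104, -0.    ,  0.    ]))
(array([-0.078 ,  1.0463, -0.5874]), array([0.3896, 0.    , 0.    ]))
(array([-0.078 ,  1.0463, -0.5874]), array([-0.1104, -0.    ,  0.    ]))
```

```bash
cat >> h.py <<'E'
def plan(targets,s=None,step=.19,turn=34):
    """print calls of 5 rows (one goal each) through [(pos,yaw)]"""
    s=s or r.sense(); p=np.array(s['tcp_pos']);R=np.array(s['ee_rot']);k=0
    for tg,yaw in targets:
        G=down(yaw);tg=np.array(tg,float);w=cv2.Rodrigues(R.T@G)[0].ravel()
        n=max(1,int(np.ceil(max(np.linalg.norm(tg-p)/step,np.degrees(np.linalg.norm(w))/turn))));p0,R0=p,R
        for i in range(1,n+1):
            q=p0+(tg-p0)*i/n;Q=R0@cv2.Rodrigues(w*i/n)[0]
            t=R.T@(q-p)/.75;a=cv2.Rodrigues(R.T@Q)[0].ravel()/np.pi
            print(k,'t',t.round(4).tolist(),'a',a.round(4).tolist(),'->',q.round(3).tolist());p,R=q,Q;k+=1
E
python3 -c "
from h import *
plan([((.5,.08,.27),90)])"
```

```text
0 t [-0.0076, 0.1013, -0.1182] a [0.1779, 0.0, -0.0] -> [0.27, 0.486, 0.247]
1 t [-0.0076, 0.0232, -0.1539] a [0.1779, 0.0, -0.0] -> [0.327, 0.385, 0.253]
2 t [-0.0076, -0.0619, -0.1428] a [0.1779, 0.0, -0.0] -> [0.385, 0.283, 0.259]
3 t [-0.0076, -0.1282, -0.0882] a [0.1779, 0.0, -0.0] -> [0.442, 0.182, 0.264]
4 t [-0.0076, -0.1555, -0.0068] a [0.1779, 0.0, -0.0] -> [0.5, 0.08, 0.27]
```

Request:
play_rows:
  commands:
    - {"fingers":-1,"tx":-0.008,"ty":0.101,"tz":-0.118,"ax":0.178,"ay":0,"az":0}
    - {"fingers":-1,"tx":-0.008,"ty":0.101,"tz":-0.118,"ax":0.178,"ay":0,"az":0}
    - {"fingers":-1,"tx":-0.008,"ty":0.101,"tz":-0.118,"ax":0.178,"ay":0,"az":0}
    - {"fingers":-1,"tx":-0.008,"ty":0.101,"tz":-0.118,"ax":0.178,"ay":0,"az":0}
    - {"fingers":-1,"tx":-0.008,"ty":0.101,"tz":-0.118,"ax":0.178,"ay":0,"az":0}

```text
time_s: 1.47
tcp_pos: [0.2709, 0.4849, 0.2484]
ee_rot: [[0.0, -0.792, -0.611], [0.001, -0.611, 0.792], [-1.0, -0.001, 0.001]]
wrist_force: [0.4, 0.9, -0.4]
gripper_width: 0.998
```

Request:
play_rows:
  commands:
    - {"fingers":-1,"tx":-0.008,"ty":0.023,"tz":-0.154,"ax":0.178,"ay":0,"az":0}
    - {"fingers":-1,"tx":-0.008,"ty":0.023,"tz":-0.154,"ax":0.178,"ay":0,"az":0}
    - {"fingers":-1,"tx":-0.008,"ty":0.023,"tz":-0.154,"ax":0.178,"ay":0,"az":0}
    - {"fingers":-1,"tx":-0.008,"ty":0.023,"tz":-0.154,"ax":0.178,"ay":0,"az":0}
    - {"fingers":-1,"tx":-0.008,"ty":0.023,"tz":-0.154,"ax":0.178,"ay":0,"az":0}

```text
time_s: 1.88
tcp_pos: [0.3284, 0.3833, 0.2542]
ee_rot: [[0.0, -0.995, -0.097], [0.001, -0.097, 0.995], [-1.0, -0.001, 0.001]]
wrist_force: [-0.7, 0.6, -0.3]
gripper_width: 0.999
```

Request:
play_rows:
  commands:
    - {"fingers":-1,"tx":-0.008,"ty":-0.062,"tz":-0.143,"ax":0.178,"ay":0,"az":0}
    - {"fingers":-1,"tx":-0.008,"ty":-0.062,"tz":-0.143,"ax":0.178,"ay":0,"az":0}
    - {"fingers":-1,"tx":-0.008,"ty":-0.062,"tz":-0.143,"ax":0.178,"ay":0,"az":0}
    - {"fingers":-1,"tx":-0.008,"ty":-0.062,"tz":-0.143,"ax":0.178,"ay":0,"az":0}
    - {"fingers":-1,"tx":-0.008,"ty":-0.062,"tz":-0.143,"ax":0.178,"ay":0,"az":0}

```text
time_s: 2.3
tcp_pos: [0.3859, 0.2815, 0.26]
ee_rot: [[0.001, -0.895, 0.446], [0.001, 0.446, 0.895], [-1.0, -0.0, 0.001]]
wrist_force: [0.2, 0.0, 0.2]
gripper_width: 0.999
```

Request:
play_rows:
  commands:
    - {"fingers":-1,"tx":-0.008,"ty":-0.128,"tz":-0.088,"ax":0.178,"ay":0,"az":0}
    - {"fingers":-1,"tx":-0.008,"ty":-0.128,"tz":-0.088,"ax":0.178,"ay":0,"az":0}
    - {"fingers":-1,"tx":-0.008,"ty":-0.128,"tz":-0.088,"ax":0.178,"ay":0,"az":0}
    - {"fingers":-1,"tx":-0.008,"ty":-0.128,"tz":-0.088,"ax":0.178,"ay":0,"az":0}
    - {"fingers":-1,"tx":-0.008,"ty":-0.128,"tz":-0.088,"ax":0.178,"ay":0,"az":0}

```text
time_s: 2.72
tcp_pos: [0.4432, 0.1801, 0.2658]
ee_rot: [[0.0, -0.522, 0.853], [0.0, 0.853, 0.522], [-1.0, 0.0, 0.0]]
wrist_force: [1.1, 0.2, 0.9]
gripper_width: 0.999
```

Request:
play_rows:
  commands:
    - {"fingers":-1,"tx":-0.008,"ty":-0.156,"tz":-0.007,"ax":0.178,"ay":0,"az":0}
    - {"fingers":-1,"tx":-0.008,"ty":-0.156,"tz":-0.007,"ax":0.178,"ay":0,"az":0}
    - {"fingers":-1,"tx":-0.008,"ty":-0.156,"tz":-0.007,"ax":0.178,"ay":0,"az":0}
    - {"fingers":-1,"tx":-0.008,"ty":-0.156,"tz":-0.007,"ax":0.178,"ay":0,"az":0}
    - {"fingers":-1,"tx":-0.008,"ty":-0.156,"tz":-0.007,"ax":0.178,"ay":0,"az":0}

```text
time_s: 3.13
tcp_pos: [0.5007, 0.078, 0.2715]
ee_rot: [[-0.0, 0.01, 1.0], [-0.0, 1.0, -0.01], [-1.0, -0.0, -0.0]]
wrist_force: [0.2, 0.5, -0.2]
gripper_width: 1.0
```

Run:
```python
from h import *
p,s=shot('wrist','w1')
np.savez('w1.npz',**{k:p[k] for k in ('fx','fy','cx','cy','mount','image')},tcp_pos=s['tcp_pos'],ee_rot=s['ee_rot'])
print(s['time_s'],s['tcp_pos'].round(4) if hasattr(s['tcp_pos'],'round') else s['tcp_pos'],np.round(s['joints'],1),p['fx'])
print(np.round(s['ee_rot'],3).tolist())
for q in ("bore","handle","mark"):
    print(q,[(np.round(d['uv'],1).tolist(),round(d['score'],2)) for d in spotter.find_in(q,p)][:4])
plan([((.56,.08,.27),90)])
```

```text
3.1333 [0.5007 0.078  0.2715] [  27.2    9.2  -13.     0.   -67.8 -117.8] 282.7112109493768
[[-0.0, 0.01, 1.0], [-0.0, 1.0, -0.01], [-1.0, -0.0, -0.0]]
bore [([322.4, 235.4], 0.77)]
handle [([320.5, 185.7], 0.83)]
mark [([406.3, 233.3], 0.82), ([21.8, 158.7], 0.26)]
0 t [0.0022, 0.0003, 0.0801] a [0.0002, 0.0, -0.0] -> [0.56, 0.08, 0.27]
```

View pics/w1.png

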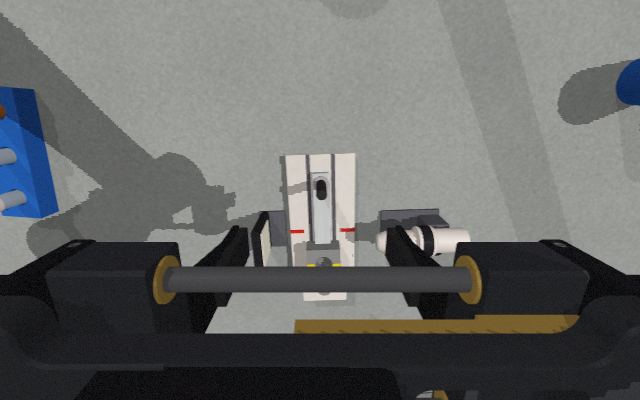

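Wrist view: the handle top is at about (321,188), red bars at (297,231) and (347,230), and the bore near (324,262) behind the gripper screw. The yellow line is at row ~265. I'll move closer, ahead of it.

Request:
play_rows:
  commands:
    - {"fingers":-1,"tx":0.135,"ty":0.003,"tz":0.159,"ax":0,"ay":0,"az":0}
    - {"fingers":-1,"tx":0.135,"ty":0.003,"tz":0.159,"ax":0,"ay":0,"az":0}
    - {"fingers":-1,"tx":0.135,"ty":0.003,"tz":0.159,"ax":0,"ay":0,"az":0}
    - {"fingers":-1,"tx":0.135,"ty":0.003,"tz":0.159,"ax":0,"ay":0,"az":0}
    - {"fingers":-1,"tx":0.135,"ty":0.003,"tz":0.159,"ax":0,"ay":0,"az":0}

```text
time_s: 3.75
tcp_pos: [0.6201, 0.082, 0.1635]
ee_rot: [[-0.008, 0.0, 1.0], [-0.003, 1.0, -0.0], [-1.0, -0.003, -0.008]]
wrist_force: [-0.5, -0.3, -0.6]
gripper_width: 0.999
```

Run:
```python
from h import *
p,s=shot('wrist')
np.savez('w2.npz',**{k:p[k] for k in ('fx','fy','cx','cy','mount','image')},tcp_pos=s['tcp_pos'],ee_rot=s['ee_rot'])
print(s['time_s'],s['tcp_pos'])
for q in ("bore","handle","mark"):
    for d in spotter.silhouettes(q,p)[:2]:
        ys,xs=np.nonzero(d['region']);print(q,d['score'],d['uv'],xs.min(),xs.max(),ys.min(),ys.max())
im=p['image'].astype(int)
h=cv2.cvtColor(p['image'],cv2.COLOR_RGB2HSV)
for n,m in (("red",((h[...,0]<8)|(h[...,0]>172))&(h[...,1]>130)&(h[...,2]>70)),("yel",(h[...,0]>20)&(h[...,0]<35)&(h[...,1]>130)&(h[...,2]>70))):
    c,l,st,ce=cv2.connectedComponentsWithStats(m.astype(np.uint8))
    for i in range(1,c):
        if st[i,4]>12: print(n,st[i].tolist(),ce[i].round(1))
c=p['image'][20:320,170:470]; cv2.imwrite('pics/w2c.png',cv2.resize(c,None,fx=2,fy=2,interpolation=cv2.INTER_CUBIC)[:,:,::-1])
```

```text
3.75 [0.62007576 0.08199236 0.1634656 ]
bore 0.8 [319.9, 188.7] 295 345 74 241
handle 0.88 [318.4, 89.2] 307 329 79 103
mark 0.57 [435.2, 175.8] 204 554 142 222
red [348, 168, 20, 5, 100] [357.5 170. ]
red [273, 170, 21, 5, 89] [282.1 171.7]
yel [296, 217, 12, 5, 46] [301.7 219.4]
yel [335, 217, 12, 4, 47] [340.4 218.5]
yel [463, 256, 8, 5, 25] [466.9 258.1]
yel [169, 258, 10, 8, 38] [173.8 261.9]
yel [456, 261, 26, 31, 140] [473.6 274.4]
yel [153, 263, 15, 31, 115] [158.9 278.6]
yel [161, 293, 8, 9, 21] [164.7 297.2]
yel [464, 293, 5, 10, 20] [466.4 297.8]
yel [471, 293, 10, 11, 39] [476.  297.8]
yel [535, 315, 6, 9, 19] [537.9 318.2]
yel [570, 315, 9, 7, 23] [574.2 317.9]
yel [559, 316, 9, 7, 19] [562.5 319.2]
yel [358, 320, 13, 9, 33] [364.5 323.5]
yel [391, 320, 5, 8, 15] [392.5 323.3]
yel [398, 320, 9, 7, 24] [402.  322.8]
yel [413, 321, 10, 12, 29] [417.2 327. ]
yel [438, 320, 11, 10, 25] [443.8 323.3]
yel [510, 320, 11, 11, 28] [515.7 325. ]
yel [371, 323, 8, 10, 24] [374.1 328.3]
yel [382, 323, 6, 7, 13] [384.3 326.2]
yel [530, 322, 8, 8, 15] [533.1 325.5]
yel [296, 324, 8, 8, 16] [299.4 327.6]
yel [320, 324, 10, 5, 13] [324.5 325.8]
yel [555, 325, 11, 7, 26] [559.5 328.6]
yel [543, 328, 11, 5, 19] [547.8 330.6]
yel [435, 391, 13, 9, 37] [441.5 394.6]
```

View pics/w2c.png

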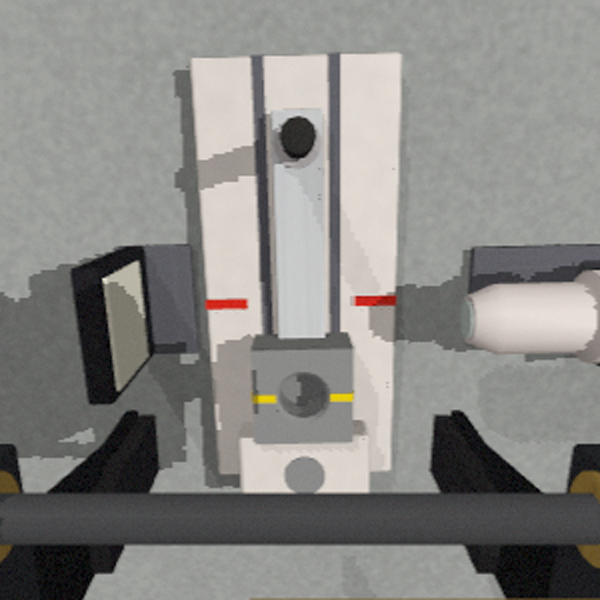

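Close view, full-image pixels: hole (321.5,217.5) with yellow ends at (301.7,219.4) and (340.4,218.5), red bars (282,171.7) and (357.5,170), handle top (318.5,88). The carriage is at rest.

Run:
```python
from h import *
L=lambda f:{k:v for k,v in np.load(f).items()}
a,b=L('w1.npz'),L('w2.npz'); T=L('top.npz');S=L('side.npz')
im=a['image'];h=cv2.cvtColor(im,cv2.COLOR_RGB2HSV)
for n,m in (("red",((h[...,0]<8)|(h[...,0]>172))&(h[...,1]>130)&(h[...,2]>70)),("yel",(h[...,0]>20)&(h[...,0]<35)&(h[...,1]>130)&(h[...,2]>70))):
    c,l,st,ce=cv2.connectedComponentsWithStats(m[:280,280:365].astype(np.uint8))
    print(n,[(st[i].tolist(),(ce[i]+[280,0]).round(1)) for i in range(1,c) if st[i,4]>5])
dark=(im.max(2)<60)
for d,y0,y1,x0,x1 in ((a,170,202,308,334),(b,76,106,305,332)):
    c,l,st,ce=cv2.connectedComponentsWithStats((d['image'].max(2)[y0:y1,x0:x1]<45).astype(np.uint8));i=1+st[1:,4].argmax();print(st[i].tolist(),ce[i]+[x0,y0])
for u in [(301.7,219.4),(340.4,218.5),(321.5,217.5)]: print('bore',onz(b,u,.0455,b).round(4))
for u in [(282.1,171.7),(357.5,170)]: print('red',onz(b,u,.0165,b).round(4))
print('handle',onz(b,(318.5,88),.082,b).round(4),onz(a,(321,185),.082,a).round(4),onz(T,(313,202),.082))
print('top red?',onz(T,(331,179.5),.0165),onz(T,(301,180),.0165))
```

```text
red [([61, 228, 14, 4, 44], array([347.5, 229.5])), ([10, 230, 14, 3, 42], array([296.5, 231. ]))]
yel [([27, 264, 8, 3, 22], array([310.5, 265.1])), ([52, 264, 9, 2, 16], array([336. , 264.4]))]
[9, 10, 9, 15, 94] [320.60638298 186.12765957]
[6, 9, 16, 14, 78] [317.03846154  93.25641026]
bore [0.6447 0.0667 0.0455]
bore [0.6438 0.1052 0.0455]
bore [0.6427 0.0864 0.0455]
red [0.6027 0.0452 0.0165]
red [0.6009 0.1243 0.0165]
handle [0.5245 0.0833 0.082 ] [0.5109 0.0829 0.082 ] [0.52313097 0.08073461 0.082     ]
top red? [0.60151019 0.02368555 0.0165    ] [0.60009261 0.12037327 0.0165    ]
```

Request:
play_rows:
  commands:
    - {"fingers":-1,"tx":-0.018,"ty":-0.192,"tz":-0.098,"ax":0,"ay":0,"az":0}
    - {"fingers":-1,"tx":-0.018,"ty":-0.192,"tz":-0.098,"ax":0,"ay":0,"az":0}
    - {"fingers":-1,"tx":-0.018,"ty":-0.192,"tz":-0.098,"ax":0,"ay":0,"az":0}
    - {"fingers":-1,"tx":-0.018,"ty":-0.192,"tz":-0.098,"ax":0,"ay":0,"az":0}

```text
time_s: 4.28
tcp_pos: [0.544, -0.0631, 0.1862]
ee_rot: [[0.004, -0.001, 1.0], [0.0, 1.0, 0.001], [-1.0, 0.0, 0.004]]
wrist_force: [-0.3, -0.3, 0.1]
gripper_width: 0.996
```

Request:
play_rows:
  commands:
    - {"fingers":-1,"tx":-0.018,"ty":-0.192,"tz":-0.098,"ax":0,"ay":0,"az":0}
    - {"fingers":-1,"tx":-0.018,"ty":-0.192,"tz":-0.098,"ax":0,"ay":0,"az":0}
    - {"fingers":-1,"tx":-0.018,"ty":-0.192,"tz":-0.098,"ax":0,"ay":0,"az":0}
    - {"fingers":-1,"tx":-0.018,"ty":-0.192,"tz":-0.098,"ax":0,"ay":0,"az":0}

```text
time_s: 4.62
tcp_pos: [0.4703, -0.2072, 0.2001]
ee_rot: [[0.005, -0.0, 1.0], [-0.001, 1.0, 0.0], [-1.0, -0.001, 0.005]]
wrist_force: [0.8, 0.1, -0.1]
gripper_width: 1.0
```

Request:
play_rows:
  commands:
    - {"fingers":-1,"tx":-0.018,"ty":-0.192,"tz":-0.098,"ax":0,"ay":0,"az":0}
    - {"fingers":-1,"tx":-0.018,"ty":-0.192,"tz":-0.098,"ax":0,"ay":0,"az":0}
    - {"fingers":-1,"tx":-0.018,"ty":-0.192,"tz":-0.098,"ax":0,"ay":0,"az":0}
    - {"fingers":-1,"tx":-0.018,"ty":-0.192,"tz":-0.098,"ax":0,"ay":0,"az":0}
    - {"fingers":-1,"tx":-0.018,"ty":-0.192,"tz":-0.098,"ax":0,"ay":0,"az":0}

```text
time_s: 5.03
tcp_pos: [0.3956, -0.3538, 0.2138]
ee_rot: [[0.004, 0.006, 1.0], [-0.003, 1.0, -0.006], [-1.0, -0.003, 0.004]]
wrist_force: [0.2, 0.2, -0.2]
gripper_width: 0.995
```

Run:
```python
from h import *
L=lambda f:{k:v for k,v in np.load(f).items()}
a,b=L('w1.npz'),L('w2.npz')
for u,v in [((310.5,265.1),(301.7,219.4)),((336,264.4),(340.4,218.5)),((296.5,231),(282.1,171.7)),((347.5,229.5),(357.5,170))]:
    X,e=tri([ray(a,u,a),ray(b,v,b)]);print(X.round(4),np.round(e,4))
p,s=shot('wrist')
np.savez('w3.npz',**{k:p[k] for k in ('fx','fy','cx','cy','mount','image')},tcp_pos=s['tcp_pos'],ee_rot=s['ee_rot'])
print(s['time_s'],s['tcp_pos'],np.round(s['ee_rot'],3).tolist(),np.round(s['joints'],1))
for d in spotter.silhouettes('vial',p)[:5]:
    ys,xs=np.nonzero(d['region']);print(d['score'],d['uv'],xs.min(),xs.max(),ys.min(),ys.max())
h=cv2.cvtColor(p['image'],cv2.COLOR_RGB2HSV)
m=(h[...,0]>5)&(h[...,0]<18)&(h[...,1]>180)&(h[...,2]>90)
c,l,st,ce=cv2.connectedComponentsWithStats(m.astype(np.uint8))
print([(st[i].tolist(),ce[i].round(1)) for i in range(1,c) if st[i,4]>80])
c=p['image'][20:320,170:470]; cv2.imwrite('pics/w3c.png',cv2.resize(c,None,fx=2,fy=2,interpolation=cv2.INTER_CUBIC)[:,:,::-1])
```

```text
[0.6456 0.0667 0.0433] [0.0001 0.0001]
[0.6443 0.105  0.0442] [0.0002 0.0002]
[0.6031 0.0451 0.0146] [0.0002 0.0002]
[0.6012 0.1242 0.015 ] [0.0002 0.0002]
5.0333 [ 0.39563262 -0.35377587  0.21378291] [[0.004, 0.006, 1.0], [-0.003, 1.0, -0.006], [-1.0, -0.003, 0.004]] [-24.2  14.1 -15.4   0.1 -60.2 -66.1]
0.84 [254.4, 193.7] 242 269 179 210
0.64 [328.2, 203.4] 318 338 188 219
[([319, 189, 21, 31, 412], array([328.5, 205.7]))]
```

View pics/w3c.png

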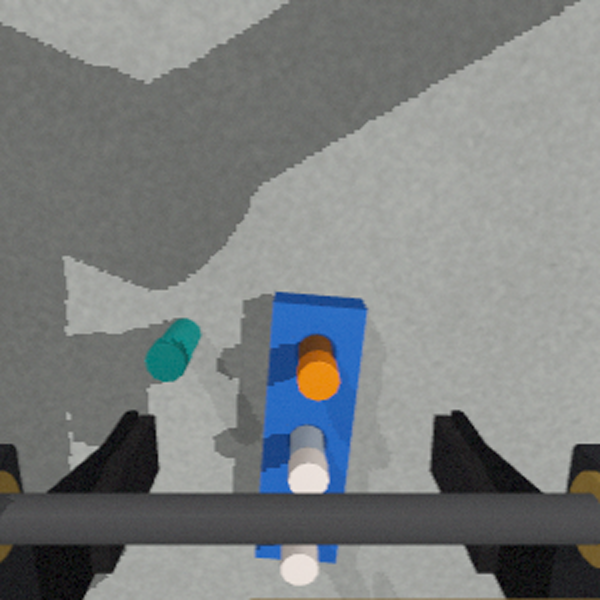

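One-line check: the orange cap at (329.5,210) on an amber body in the rack is the one wanted. The whites at crop (308,475) and (299,570) are the spares. The teal one at (253,200) stands outside the rack.

Run:
```python
from h import *
L=lambda f:{k:v for k,v in np.load(f).items()}
c=L('w3.npz');T=L('top.npz');S=L('side.npz')
print('orange top',onz(c,(329.5,210),.077,c), tri([ray(c,(329.5,210),c),ray(T,(452.5,236.5)),ray(S,(272,331))]))
print('rim', [onz(c,u,.077,c).round(4) for u in [(318.5,210),(340,210),(329.5,199),(329.5,220)]])
print('teal',tri([ray(c,(253.5,200.5),c),ray(T,(477,238)),ray(S,(268.5,378))]))
s=r.sense();X=onz(c,(329.5,210),.077,c)
plan([((X[0]-.02,X[1],.15),90)])
```

```text
orange top [ 0.41914533 -0.34092133  0.077     ] (array([ 0.41950189, -0.34254667,  0.07735295]), [np.float64(0.0016804444549363537), np.float64(0.0027152914551098442), np.float64(0.002793543163204614)])
rim [array([ 0.4191, -0.3525,  0.077 ]), array([ 0.4192, -0.3298,  0.077 ]), array([ 0.4069, -0.341 ,  0.077 ]), array([ 0.4306, -0.3408,  0.077 ])]
teal (array([ 0.4132849 , -0.4226139 ,  0.06564953]), [np.float64(0.0013607552991137268), np.float64(0.0007312299017149331), np.float64(0.0020156393764492343)])
0 t [0.0837, 0.013, 0.0021] a [-0.0011, 0.0011, 0.0005] -> [0.399, -0.341, 0.15]
```

Request:
play_rows:
  commands:
    - {"fingers":-0.15,"tx":0.08,"ty":0.017,"tz":0.031,"ax":-0.001,"ay":0.001,"az":0}
    - {"fingers":-0.15,"tx":0.1,"ty":0.017,"tz":0.031,"ax":-0.001,"ay":0.001,"az":0}
    - {"fingers":-0.15,"tx":0.1,"ty":0.017,"tz":0.031,"ax":-0.001,"ay":0.001,"az":0}
    - {"fingers":-0.15,"tx":0.1,"ty":0.017,"tz":0.031,"ax":-0.001,"ay":0.001,"az":0}
    - {"fingers":-0.15,"tx":0.1,"ty":0.017,"tz":0.031,"ax":-0.001,"ay":0.001,"az":0}

```text
time_s: 5.55
tcp_pos: [0.4227, -0.3369, 0.1378]
ee_rot: [[-0.001, -0.005, 1.0], [-0.002, 1.0, 0.005], [-1.0, -0.002, -0.001]]
wrist_force: [0.4, -0.3, 1.2]
gripper_width: 0.71
```

Request:
play_rows:
  commands:
    - {"fingers":-0.15,"tx":0,"ty":0,"tz":0,"ax":0,"ay":0,"az":0}
    - {"fingers":-0.15,"tx":0,"ty":0,"tz":0,"ax":0,"ay":0,"az":0}

```text
time_s: 5.72
tcp_pos: [0.4225, -0.3375, 0.1381]
ee_rot: [[0.001, -0.003, 1.0], [-0.002, 1.0, 0.003], [-1.0, -0.002, 0.001]]
wrist_force: [0.2, -0.8, 0.9]
gripper_width: 0.601
```

Run:
```python
from h import *
p,s=shot('wrist','w4')
np.savez('w4.npz',**{k:p[k] for k in ('fx','fy','cx','cy','mount','image')},tcp_pos=s['tcp_pos'],ee_rot=s['ee_rot'])
print(s['time_s'],s['tcp_pos'],np.round(s['ee_rot'],4).tolist(),s['gripper_width'])
h=cv2.cvtColor(p['image'],cv2.COLOR_RGB2HSV)
m=(h[...,0]>5)&(h[...,0]<18)&(h[...,1]>180)&(h[...,2]>90)
c,l,st,ce=cv2.connectedComponentsWithStats(m.astype(np.uint8))
print([(st[i].tolist(),ce[i].round(1)) for i in range(1,c) if st[i,4]>80])
print(proj(p,(.4191,-.341,.077),s))
```

```text
5.7167 [ 0.42245753 -0.3375012   0.13806312] [[0.0007, -0.0026, 1.0], [-0.0019, 1.0, 0.0026], [-1.0, -0.0019, 0.0007]] 0.6008470818703804
[([298, 184, 28, 42, 804], array([312.3, 207.8]))]
[np.float64(312.1694234450839), np.float64(212.74668594058315)]
```

View pics/w4.png

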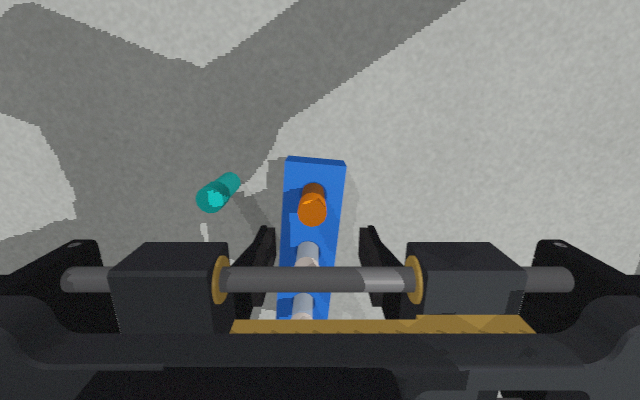

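The cap centre is at (312,212), agreeing with the predicted (312.2,212.7), and the jaws straddle it. Descending and gripping.

Request:
play_rows:
  commands:
    - {"fingers":-0.15,"tx":0.03,"ty":-0.0047,"tz":-0.0045,"ax":0,"ay":0,"az":0}
    - {"fingers":-0.15,"tx":0.065,"ty":-0.0047,"tz":-0.0045,"ax":0,"ay":0,"az":0}
    - {"fingers":-0.15,"tx":0.096,"ty":-0.0047,"tz":-0.0045,"ax":0,"ay":0,"az":0}
    - {"fingers":-0.15,"tx":0.096,"ty":-0.0047,"tz":-0.0045,"ax":0,"ay":0,"az":0}
    - {"fingers":-0.15,"tx":0.096,"ty":-0.0047,"tz":-0.0045,"ax":0,"ay":0,"az":0}

```text
time_s: 6.18
tcp_pos: [0.4176, -0.3409, 0.0639]
ee_rot: [[-0.004, -0.002, 1.0], [0.0, 1.0, 0.002], [-1.0, 0.0, -0.004]]
wrist_force: [-0.1, -0.6, -0.3]
gripper_width: 0.578
```

Request:
play_rows:
  commands:
    - {"fingers":0.2,"tx":0,"ty":0,"tz":0,"ax":0,"ay":0,"az":0}
    - {"fingers":1,"tx":0,"ty":0,"tz":0,"ax":0,"ay":0,"az":0}
    - {"fingers":1,"tx":0,"ty":0,"tz":0,"ax":0,"ay":0,"az":0}
    - {"fingers":1,"tx":0,"ty":0,"tz":0,"ax":0,"ay":0,"az":0}
    - {"fingers":1,"tx":0,"ty":0,"tz":0,"ax":0,"ay":0,"az":0}

```text
time_s: 6.6
tcp_pos: [0.4182, -0.3409, 0.0646]
ee_rot: [[-0.002, -0.002, 1.0], [-0.001, 1.0, 0.002], [-1.0, -0.001, -0.002]]
wrist_force: [-0.1, -0.2, -0.2]
gripper_width: 0.281
```

Request:
play_rows:
  commands:
    - {"fingers":1,"tx":0,"ty":0,"tz":0,"ax":0,"ay":0,"az":0}
    - {"fingers":1,"tx":0,"ty":0,"tz":0,"ax":0,"ay":0,"az":0}
    - {"fingers":1,"tx":0,"ty":0,"tz":0,"ax":0,"ay":0,"az":0}

```text
time_s: 6.85
tcp_pos: [0.4183, -0.341, 0.0644]
ee_rot: [[-0.002, -0.002, 1.0], [-0.001, 1.0, 0.002], [-1.0, -0.001, -0.002]]
wrist_force: [-0.9, -1.2, 4.0]
gripper_width: 0.242
```

Request:
play_rows:
  commands:
    - {"fingers":1,"tx":0,"ty":0,"tz":0,"ax":0,"ay":0,"az":0}
    - {"fingers":1,"tx":-0.015,"ty":0,"tz":0,"ax":0,"ay":0,"az":0}
    - {"fingers":1,"tx":-0.035,"ty":0,"tz":0,"ax":0,"ay":0,"az":0}
    - {"fingers":1,"tx":-0.08,"ty":0,"tz":0,"ax":0,"ay":0,"az":0}
    - {"fingers":1,"tx":-0.12,"ty":0,"tz":0,"ax":0,"ay":0,"az":0}

```text
time_s: 7.27
tcp_pos: [0.4172, -0.3402, 0.1537]
ee_rot: [[-0.006, -0.002, 1.0], [0.002, 1.0, 0.002], [-1.0, 0.002, -0.006]]
wrist_force: [1.5, -0.9, -0.4]
gripper_width: 0.237
```

Request:
play_rows:
  commands:
    - {"fingers":1,"tx":-0.02,"ty":0,"tz":0,"ax":0,"ay":0,"az":0}
    - {"fingers":1,"tx":-0.02,"ty":0,"tz":0,"ax":0,"ay":0,"az":0}

```text
time_s: 7.43
tcp_pos: [0.42, -0.3416, 0.1725]
ee_rot: [[0.004, -0.002, 1.0], [-0.003, 1.0, 0.002], [-1.0, -0.003, 0.004]]
wrist_force: [-0.3, -0.8, -0.6]
gripper_width: 0.239
```

Run:
```python
from h import *
p,s=shot('wrist')
np.savez('w5.npz',**{k:p[k] for k in ('fx','fy','cx','cy','mount','image')},tcp_pos=s['tcp_pos'],ee_rot=s['ee_rot'])
q,_=shot('side')
print(s['time_s'],s['tcp_pos'],np.round(s['ee_rot'],4).tolist(),s['gripper_width'],s['wrist_force'])
h=cv2.cvtColor(p['image'],cv2.COLOR_RGB2HSV)
m=(h[...,0]>5)&(h[...,0]<18)&(h[...,1]>180)&(h[...,2]>90)
c,l,st,ce=cv2.connectedComponentsWithStats(m.astype(np.uint8))
print([(st[i].tolist(),ce[i].round(1)) for i in range(1,c) if st[i,4]>80])
Rt=np.array(s['ee_rot'])
for dx in (-.013,): print(proj(p,np.array(s['tcp_pos'])+Rt@np.array([dx,0,0]),s))
A=cv2.resize(p['image'][130:330,220:420],(500,500),interpolation=cv2.INTER_CUBIC)
u=np.array(proj(q,s['tcp_pos']),int);print(u)
x0,y0=max(0,u[0]-50),max(0,min(300,u[1]-50))
B=cv2.resize(q['image'][y0:y0+100,x0:x0+60],(300,500),interpolation=cv2.INTER_CUBIC)
cv2.imwrite('pics/w5c.png',np.hstack([A,B])[:,:,::-1])
```

```text
7.4333 [ 0.4200231  -0.3415878   0.17252811] [[0.0036, -0.0024, 1.0], [-0.0034, 1.0, 0.0025], [-1.0, -0.0034, 0.0036]] 0.23901087475538393 [-0.34507518 -0.80142625 -0.59120293]
[([297, 237, 41, 29, 975], array([317.1, 252.6]))]
[np.float64(316.1767617508153), np.float64(269.91261994223)]
[268 294]
```

View pics/w5c.png

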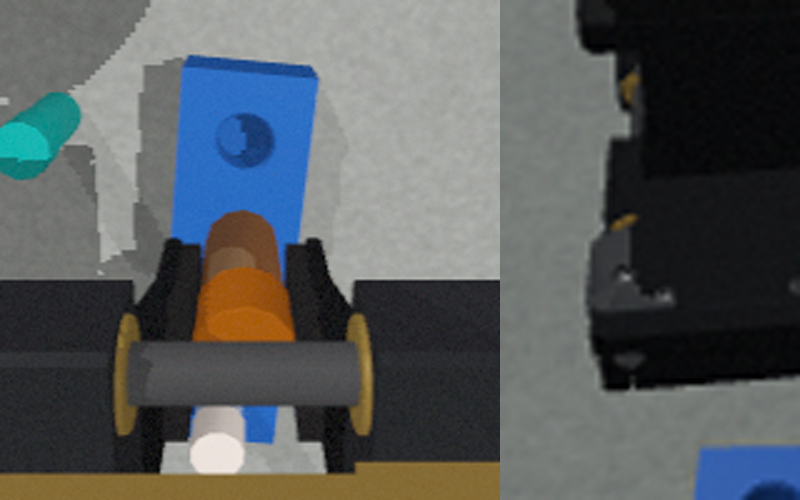

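Vial held upright; its hole is empty and the spares are undisturbed. Next I check its height in the grip by predicting the foot and cap edges, and plan the transit.

Run:
```python
from h import *
s=r.sense();c={k:v for k,v in np.load('w5.npz').items()}
Rt=c['ee_rot']
for zo in (-.001,.001,.003):
  for n,v in (("foot7.5",(.0524,0,-.0075)),("foot10.5",(.0454,0,-.0105)),("capbot",(.0074,0,-.0115)),("capL",(.0074,-.0115,0)),("captopfront",(-.0126,0,-.0115))):
    v=np.array(v)+[0,0,zo];print(zo,n,np.round(proj(c,c['tcp_pos']+Rt@v,c),1))
im=c['image'];print(im[208:275,317].tolist()[::2])
plan([((.45,-.2,.2),91.3),((.6442,.086,.16),91.3)],s)
```

```text
-0.001 foot7.5 [316.5 210.6]
-0.001 foot10.5 [316.5 210.1]
-0.001 capbot [316.3 231.6]
-0.001 capL [296.9 249.3]
-0.001 captopfront [316.1 248.2]
0.001 foot7.5 [316.5 213.1]
0.001 foot10.5 [316.5 212.7]
0.001 capbot [316.3 234.7]
0.001 capL [297.  252.3]
0.001 captopfront [316.1 251.7]
0.003 foot7.5 [316.5 215.6]
0.003 foot10.5 [316.5 215.3]
0.003 capbot [316.3 237.9]
0.003 capL [297.1 255.3]
0.003 captopfront [316.2 255.1]
[[40, 109, 195], [40, 109, 195], [38, 108, 195], [100, 69, 46], [94, 61, 40], [100, 67, 44], [101, 68, 46], [100, 67, 47], [103, 68, 42], [101, 69, 43], [101, 66, 40], [127, 96, 69], [128, 97, 70], [128, 95, 65], [140, 94, 55], [157, 84, 3], [158, 84, 8], [156, 84, 7], [158, 87, 21], [158, 84, 8], [162, 89, 27], [158, 84, 4], [162, 86, 8], [173, 96, 19], [171, 93, 14], [170, 91, 9], [170, 95, 21], [169, 94, 18], [169, 94, 18], [120, 78, 39], [67, 67, 71], [75, 74, 75], [78, 79, 82], [83, 81, 84]]
0 t [-0.042, 0.187, 0.043] a [-0.0068, -0.001, -0.0003] -> [0.45, -0.2, 0.2]
1 t [0.0267, 0.1877, 0.1338] a [0.0, 0.0, 0.0] -> [0.547, -0.057, 0.18]
2 t [0.0267, 0.1877, 0.1338] a [0.0, 0.0, 0.0] -> [0.644, 0.086, 0.16]
```

Request:
play_rows:
  commands:
    - {"fingers":1,"tx":-0.042,"ty":0.187,"tz":0.043,"ax":-0.007,"ay":-0.001,"az":0}
    - {"fingers":1,"tx":-0.042,"ty":0.187,"tz":0.043,"ax":-0.007,"ay":-0.001,"az":0}
    - {"fingers":1,"tx":-0.042,"ty":0.187,"tz":0.043,"ax":-0.007,"ay":-0.001,"az":0}
    - {"fingers":1,"tx":-0.042,"ty":0.187,"tz":0.043,"ax":-0.007,"ay":-0.001,"az":0}
    - {"fingers":1,"tx":-0.042,"ty":0.187,"tz":0.043,"ax":-0.007,"ay":-0.001,"az":0}

```text
time_s: 7.95
tcp_pos: [0.4505, -0.1972, 0.1995]
ee_rot: [[-0.001, -0.028, 1.0], [0.001, 1.0, 0.028], [-1.0, 0.001, -0.001]]
wrist_force: [0.3, -0.3, -0.5]
gripper_width: 0.238
```

Request:
play_rows:
  commands:
    - {"fingers":1,"tx":0.027,"ty":0.188,"tz":0.133,"ax":0,"ay":0,"az":0}
    - {"fingers":1,"tx":0.027,"ty":0.188,"tz":0.133,"ax":0,"ay":0,"az":0}
    - {"fingers":1,"tx":0.027,"ty":0.188,"tz":0.133,"ax":0,"ay":0,"az":0}
    - {"fingers":1,"tx":0.027,"ty":0.188,"tz":0.133,"ax":0,"ay":0,"az":0}
    - {"fingers":1,"tx":0.027,"ty":0.188,"tz":0.133,"ax":0,"ay":0,"az":0}

```text
time_s: 8.37
tcp_pos: [0.5485, -0.0534, 0.1768]
ee_rot: [[-0.003, -0.028, 1.0], [-0.0, 1.0, 0.028], [-1.0, 0.0, -0.003]]
wrist_force: [0.4, -0.2, -0.5]
gripper_width: 0.24
```

Request:
play_rows:
  commands:
    - {"fingers":1,"tx":0.027,"ty":0.187,"tz":0.132,"ax":0,"ay":0,"az":0}
    - {"fingers":1,"tx":0.027,"ty":0.187,"tz":0.132,"ax":0,"ay":0,"az":0}
    - {"fingers":1,"tx":0.027,"ty":0.187,"tz":0.132,"ax":0,"ay":0,"az":0}
    - {"fingers":1,"tx":0.027,"ty":0.187,"tz":0.132,"ax":0,"ay":0,"az":0}
    - {"fingers":1,"tx":0.027,"ty":0.187,"tz":0.132,"ax":0,"ay":0,"az":0}

```text
time_s: 8.78
tcp_pos: [0.6441, 0.0895, 0.1555]
ee_rot: [[-0.003, -0.027, 1.0], [-0.001, 1.0, 0.027], [-1.0, -0.001, -0.003]]
wrist_force: [0.4, -0.4, -1.0]
gripper_width: 0.24
```

Request:
play_rows:
  commands:
    - {"fingers":1,"tx":0,"ty":0,"tz":0,"ax":0,"ay":0,"az":0}
    - {"fingers":1,"tx":0,"ty":0,"tz":0,"ax":0,"ay":0,"az":0}

```text
time_s: 8.95
tcp_pos: [0.641, 0.0848, 0.1574]
ee_rot: [[-0.005, -0.024, 1.0], [-0.001, 1.0, 0.024], [-1.0, -0.001, -0.005]]
wrist_force: [-0.6, -0.5, -0.6]
gripper_width: 0.24
```

Run:
```python
from h import *
p,s=shot('wrist')
np.savez('w6.npz',**{k:p[k] for k in ('fx','fy','cx','cy','mount','image')},tcp_pos=s['tcp_pos'],ee_rot=s['ee_rot'])
print(s['time_s'],s['tcp_pos'],np.round(s['ee_rot'],4).tolist(),s['gripper_width'],s['wrist_force'])
h=cv2.cvtColor(p['image'],cv2.COLOR_RGB2HSV)
m=(h[...,0]>20)&(h[...,0]<35)&(h[...,1]>130)&(h[...,2]>70)
c,l,st,ce=cv2.connectedComponentsWithStats(m[:250].astype(np.uint8))
print([(st[i].tolist(),ce[i].round(1),onz(p,ce[i],.0455,s).round(4)) for i in range(1,c) if st[i,4]>10])
A=cv2.resize(p['image'][100:280,220:420],(800,720)[0:2],interpolation=cv2.INTER_CUBIC)
cv2.imwrite('pics/w6c.png',cv2.resize(p['image'][110:260,220:420],(800,600),interpolation=cv2.INTER_CUBIC)[:,:,::-1])
```

```text
8.95 [0.64100809 0.08481621 0.15740219] [[-0.0046, -0.0238, 0.9997], [-0.0013, 0.9997, 0.0238], [-1.0, -0.0012, -0.0046]] 0.23983238190101377 [-0.58214536 -0.48253949 -0.58161417]
[([292, 198, 12, 5, 48], array([297.5, 200.4]), array([0.6447, 0.0665, 0.0455])), ([332, 199, 13, 4, 50], array([338. , 200.4]), array([0.6438, 0.105 , 0.0455]))]
```

View pics/w6c.png

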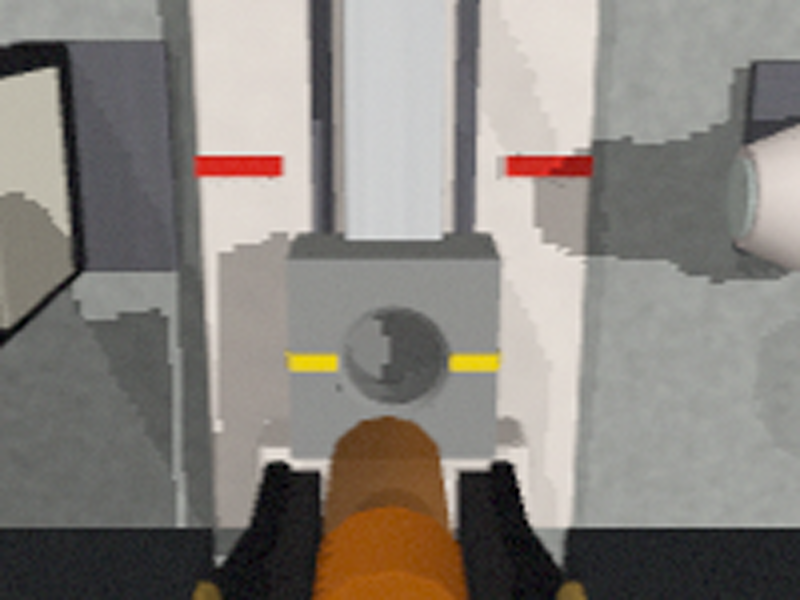

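Held vial foot at about (317,215); the bore is directly ahead, and its yellow midpoint again gives (0.6442,0.0858). The red bars are unchanged. I'll lower to just above the mouth first.

Request:
play_rows:
  commands:
    - {"fingers":1,"tx":0.022,"ty":0.0,"tz":0,"ax":0,"ay":0,"az":0}
    - {"fingers":1,"tx":0.044,"ty":0.0,"tz":0,"ax":0,"ay":0,"az":0}
    - {"fingers":1,"tx":0.06,"ty":0.0,"tz":0,"ax":0,"ay":0,"az":0}
    - {"fingers":1,"tx":0.06,"ty":0.0,"tz":0,"ax":0,"ay":0,"az":0}
    - {"fingers":1,"tx":0.06,"ty":0.0,"tz":0,"ax":0,"ay":0,"az":0}

```text
time_s: 9.42
tcp_pos: [0.6416, 0.0843, 0.1145]
ee_rot: [[-0.001, -0.023, 1.0], [-0.001, 1.0, 0.023], [-1.0, -0.001, -0.001]]
wrist_force: [0.4, 0.1, 0.1]
gripper_width: 0.242
```

Request:
play_rows:
  commands:
    - {"fingers":1,"tx":0,"ty":0,"tz":0,"ax":0,"ay":0,"az":0}
    - {"fingers":1,"tx":0,"ty":0,"tz":0,"ax":0,"ay":0,"az":0}
    - {"fingers":1,"tx":0,"ty":0,"tz":0,"ax":0,"ay":0,"az":0}

```text
time_s: 9.67
tcp_pos: [0.6427, 0.0856, 0.1159]
ee_rot: [[0.002, -0.024, 1.0], [0.001, 1.0, 0.024], [-1.0, 0.001, 0.002]]
wrist_force: [-0.4, 0.0, -0.5]
gripper_width: 0.236
```

Run:
```python
from h import *
p,s=shot('wrist')
print(s['time_s'],s['tcp_pos'],np.round(s['ee_rot'],4).tolist())
np.savez('w7.npz',**{k:p[k] for k in ('fx','fy','cx','cy','mount','image')},tcp_pos=s['tcp_pos'],ee_rot=s['ee_rot'])
h=cv2.cvtColor(p['image'],cv2.COLOR_RGB2HSV)
m=(h[...,0]>20)&(h[...,0]<35)&(h[...,1]>130)&(h[...,2]>70)
c,l,st,ce=cv2.connectedComponentsWithStats(m[:250].astype(np.uint8))
print([(st[i].tolist(),ce[i].round(1),onz(p,ce[i],.0455,s).round(4)) for i in range(1,c) if st[i,4]>10])
print(delta(s,(.6428,.0855,s['tcp_pos'][2]-.02),down(91.3)))
```

```text
9.6667 [0.64274993 0.08561487 0.11587425] [[0.0019, -0.0239, 0.9997], [0.0006, 0.9997, 0.0239], [-1.0, 0.0006, 0.0019]]
[([334, 211, 15, 6, 74], array([340.9, 213.9]), array([0.6436, 0.1054, 0.0455])), ([287, 212, 14, 5, 69], array([293.6, 214. ]), array([0.6446, 0.0671, 0.0455]))]
(array([ 0.0267, -0.0002,  0.    ]), array([ 0.0004,  0.0006, -0.0002]))
```

Request:
play_rows:
  commands:
    - {"fingers":1,"tx":0.011,"ty":0,"tz":0,"ax":0,"ay":0,"az":0}
    - {"fingers":1,"tx":0.02,"ty":0,"tz":0,"ax":0,"ay":0,"az":0}
    - {"fingers":1,"tx":0.027,"ty":0,"tz":0,"ax":0,"ay":0,"az":0}
    - {"fingers":1,"tx":0.031,"ty":0,"tz":0,"ax":0,"ay":0,"az":0}
    - {"fingers":1,"tx":0.031,"ty":0,"tz":0,"ax":0,"ay":0,"az":0}

```text
time_s: 10.13
tcp_pos: [0.6416, 0.0854, 0.09]
ee_rot: [[-0.002, -0.024, 1.0], [-0.001, 1.0, 0.024], [-1.0, -0.001, -0.002]]
wrist_force: [-0.3, 0.5, 0.2]
gripper_width: 0.238
```

Request:
play_rows:
  commands:
    - {"fingers":1,"tx":0.006,"ty":0,"tz":0,"ax":0,"ay":0,"az":0}
    - {"fingers":1,"tx":0.01,"ty":0,"tz":0,"ax":0,"ay":0,"az":0}
    - {"fingers":1,"tx":0.014,"ty":0,"tz":0,"ax":0,"ay":0,"az":0}
    - {"fingers":1,"tx":0.014,"ty":0,"tz":0,"ax":0,"ay":0,"az":0}

```text
time_s: 10.47
tcp_pos: [0.6418, 0.0854, 0.0802]
ee_rot: [[-0.001, -0.024, 1.0], [-0.0, 1.0, 0.024], [-1.0, -0.0, -0.001]]
wrist_force: [0.4, 0.2, -0.2]
gripper_width: 0.242
```

Request:
play_rows:
  commands:
    - {"fingers":1,"tx":0.002,"ty":0,"tz":0,"ax":0,"ay":0,"az":0}
    - {"fingers":1,"tx":0.004,"ty":0,"tz":0,"ax":0,"ay":0,"az":0}
    - {"fingers":1,"tx":0.004,"ty":0,"tz":0,"ax":0,"ay":0,"az":0}

```text
time_s: 10.72
tcp_pos: [0.6424, 0.0856, 0.0781]
ee_rot: [[0.0, -0.024, 1.0], [0.0, 1.0, 0.024], [-1.0, 0.0, 0.0]]
wrist_force: [0.1, -0.2, -0.7]
gripper_width: 0.241
```

```bash
python3 -c "
from h import *
s=r.sense();print(s['tcp_pos'],s['wrist_force'],np.round(s['ee_rot'],4).tolist())"
```

```text
[0.64240283 0.08558653 0.07805709] [ 0.14900876 -0.17143632 -0.6775868 ] [[0.0004, -0.024, 0.9997], [0.0001, 0.9997, 0.024], [-1.0, 0.0001, 0.0004]]
```

Request:
play_rows:
  commands:
    - {"fingers":1,"tx":0.0015,"ty":0,"tz":0,"ax":0,"ay":0,"az":0}
    - {"fingers":1,"tx":0.0015,"ty":0,"tz":0,"ax":0,"ay":0,"az":0}
    - {"fingers":1,"tx":0.0015,"ty":0,"tz":0,"ax":0,"ay":0,"az":0}

```text
time_s: 10.97
tcp_pos: [0.6427, 0.0855, 0.0779]
ee_rot: [[0.001, -0.024, 1.0], [0.0, 1.0, 0.024], [-1.0, 0.0, 0.001]]
wrist_force: [0.1, -0.9, 3.7]
gripper_width: 0.24
```

Contact force of 3.7 N at exactly the expected height (0.0779), so it is seated. Releasing and rising.

Request:
play_rows:
  commands:
    - {"fingers":0.3,"tx":0,"ty":0,"tz":0,"ax":0,"ay":0,"az":0}
    - {"fingers":-0.1,"tx":0,"ty":0,"tz":0,"ax":0,"ay":0,"az":0}
    - {"fingers":-0.1,"tx":0,"ty":0,"tz":0,"ax":0,"ay":0,"az":0}
    - {"fingers":-0.1,"tx":0,"ty":0,"tz":0,"ax":0,"ay":0,"az":0}
    - {"fingers":-0.1,"tx":0,"ty":0,"tz":0,"ax":0,"ay":0,"az":0}

```text
time_s: 11.38
tcp_pos: [0.642, 0.0855, 0.0763]
ee_rot: [[-0.001, -0.024, 1.0], [-0.0, 1.0, 0.024], [-1.0, -0.0, -0.001]]
wrist_force: [0.2, -0.8, -0.1]
gripper_width: 0.508
```

Request:
play_rows:
  commands:
    - {"fingers":-0.1,"tx":-0.03,"ty":0,"tz":0,"ax":0,"ay":0,"az":0}
    - {"fingers":-0.1,"tx":-0.07,"ty":0,"tz":0,"ax":0,"ay":0,"az":0}
    - {"fingers":-0.1,"tx":-0.11,"ty":0,"tz":0,"ax":0,"ay":0,"az":0}
    - {"fingers":-0.1,"tx":-0.11,"ty":0,"tz":0,"ax":0,"ay":0,"az":0}
    - {"fingers":-0.1,"tx":-0.11,"ty":0,"tz":0,"ax":0,"ay":0,"az":0}

```text
time_s: 11.8
tcp_pos: [0.6432, 0.0859, 0.1615]
ee_rot: [[0.004, -0.024, 1.0], [0.002, 1.0, 0.024], [-1.0, 0.002, 0.004]]
wrist_force: [-0.5, -0.5, -0.9]
gripper_width: 0.55
```

Run:
```python
from h import *
p,s=shot('wrist')
np.savez('w8.npz',**{k:p[k] for k in ('fx','fy','cx','cy','mount','image')},tcp_pos=s['tcp_pos'],ee_rot=s['ee_rot'])
print(s['time_s'],s['tcp_pos'],np.round(s['ee_rot'],4).tolist(),s['gripper_width'],s['wrist_force'])
h=cv2.cvtColor(p['image'],cv2.COLOR_RGB2HSV)
m=(h[...,0]>20)&(h[...,0]<35)&(h[...,1]>130)&(h[...,2]>70)
c,l,st,ce=cv2.connectedComponentsWithStats(m[:250].astype(np.uint8))
print([(st[i].tolist(),ce[i].round(1),onz(p,ce[i],.0455,s).round(4)) for i in range(1,c) if st[i,4]>10])
m=(h[...,0]>5)&(h[...,0]<18)&(h[...,1]>180)&(h[...,2]>90)
c,l,st,ce=cv2.connectedComponentsWithStats(m[:262].astype(np.uint8))
print([(st[i].tolist(),ce[i].round(1)) for i in range(1,c) if st[i,4]>80])
B=np.array([.6442,.0858,0])
for z,rr in ((.0905,.0115),(.0705,.0115),(.0455,.0105)): print(z,[np.round(proj(p,B+[a*rr,b*rr,z],s),1).tolist() for a,b in ((-1,0),(0,-1),(0,1),(1,0))])
cv2.imwrite('pics/w8c.png',cv2.resize(p['image'][60:285,170:470],(800,600),interpolation=cv2.INTER_CUBIC)[:,:,::-1])
```

```text
11.8 [0.64322953 0.08594533 0.16153073] [[0.0043, -0.0239, 0.9997], [0.0018, 0.9997, 0.0239], [-1.0, 0.0017, 0.0044]] 0.5504753546368955 [-0.45933593 -0.53405682 -0.86834404]
[([291, 194, 12, 4, 48], array([296.5, 195.5]), array([0.6443, 0.0668, 0.0455])), ([331, 194, 12, 4, 48], array([336.5, 195.5]), array([0.6435, 0.1052, 0.0455]))]
[([303, 184, 27, 41, 804], array([315.8, 205.4]))]
0.0905 [[316.5, 199.5], [302.0, 212.7], [330.4, 213.3], [315.9, 226.0]]
0.0705 [[316.6, 192.1], [303.1, 204.3], [329.4, 204.9], [316.0, 216.8]]
0.0455 [[316.6, 185.3], [305.4, 195.5], [327.2, 196.0], [316.1, 206.0]]
```

View pics/w8c.png

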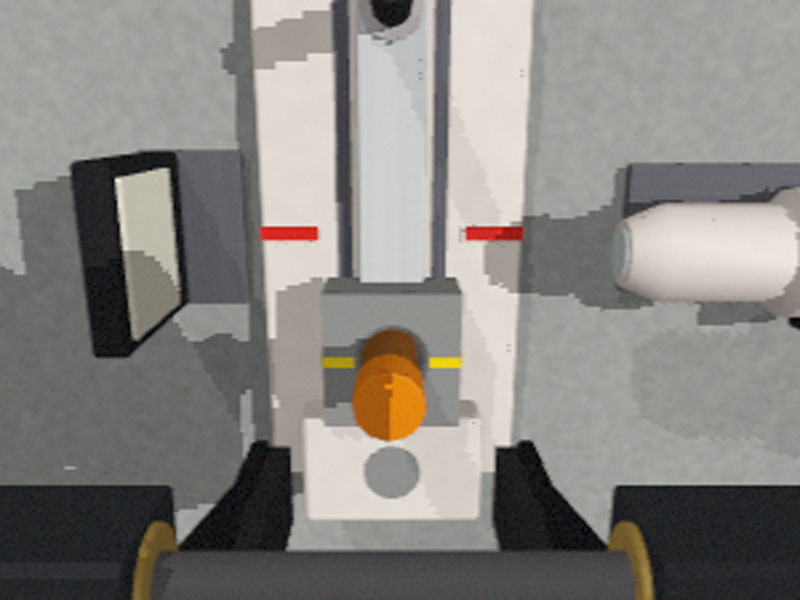

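The vial stands fully home: cap top edge at row 225, against 226 predicted for z 0.0905. The carriage is still at rest (yellow at x 0.644). Next is the handle at about (0.5242,0.0831), with the jaws turned along the pull so the grip holds positively.

Run:
```python
from h import *
plan([((.5242,.0831,.15),181.3)])
```

```text
0 t [0.0042, 0.0001, -0.0524] a [-0.1666, 0.0001, -0.0] -> [0.603, 0.085, 0.156]
1 t [0.0042, 0.0263, -0.0453] a [-0.1666, 0.0001, -0.0] -> [0.563, 0.084, 0.153]
2 t [0.0042, 0.0454, -0.0261] a [-0.1666, 0.0001, -0.0] -> [0.524, 0.083, 0.15]
```

Request:
play_rows:
  commands:
    - {"fingers":-0.15,"tx":0.004,"ty":0,"tz":-0.052,"ax":-0.167,"ay":0,"az":0}
    - {"fingers":-0.15,"tx":0.004,"ty":0,"tz":-0.052,"ax":-0.167,"ay":0,"az":0}
    - {"fingers":-0.15,"tx":0.004,"ty":0,"tz":-0.052,"ax":-0.167,"ay":0,"az":0}
    - {"fingers":-0.15,"tx":0.004,"ty":0,"tz":-0.052,"ax":-0.167,"ay":0,"az":0}
    - {"fingers":-0.15,"tx":0.004,"ty":0,"tz":-0.052,"ax":-0.167,"ay":0,"az":0}

```text
time_s: 12.27
tcp_pos: [0.6021, 0.0843, 0.1546]
ee_rot: [[-0.003, -0.524, 0.852], [-0.001, 0.852, 0.524], [-1.0, 0.001, -0.003]]
wrist_force: [0.2, -0.1, -0.1]
gripper_width: 0.577
```

Request:
play_rows:
  commands:
    - {"fingers":-0.15,"tx":0.004,"ty":0.026,"tz":-0.045,"ax":-0.167,"ay":0,"az":0}
    - {"fingers":-0.15,"tx":0.004,"ty":0.026,"tz":-0.045,"ax":-0.167,"ay":0,"az":0}
    - {"fingers":-0.15,"tx":0.004,"ty":0.026,"tz":-0.045,"ax":-0.167,"ay":0,"az":0}
    - {"fingers":-0.15,"tx":0.004,"ty":0.026,"tz":-0.045,"ax":-0.167,"ay":0,"az":0}
    - {"fingers":-0.15,"tx":0.004,"ty":0.026,"tz":-0.045,"ax":-0.167,"ay":0,"az":0}

```text
time_s: 12.68
tcp_pos: [0.5636, 0.0835, 0.1523]
ee_rot: [[-0.002, -0.879, 0.476], [-0.001, 0.476, 0.879], [-1.0, 0.001, -0.002]]
wrist_force: [-0.2, -0.1, 0.4]
gripper_width: 0.572
```

Request:
play_rows:
  commands:
    - {"fingers":-0.15,"tx":0.004,"ty":0.045,"tz":-0.026,"ax":-0.167,"ay":0,"az":0}
    - {"fingers":-0.15,"tx":0.004,"ty":0.045,"tz":-0.026,"ax":-0.167,"ay":0,"az":0}
    - {"fingers":-0.15,"tx":0.004,"ty":0.045,"tz":-0.026,"ax":-0.167,"ay":0,"az":0}
    - {"fingers":-0.15,"tx":0.004,"ty":0.045,"tz":-0.026,"ax":-0.167,"ay":0,"az":0}
    - {"fingers":-0.15,"tx":0.004,"ty":0.045,"tz":-0.026,"ax":-0.167,"ay":0,"az":0}

```text
time_s: 13.1
tcp_pos: [0.525, 0.0825, 0.1497]
ee_rot: [[-0.001, -1.0, -0.027], [-0.0, -0.027, 1.0], [-1.0, 0.001, -0.0]]
wrist_force: [0.6, -0.8, 0.3]
gripper_width: 0.577
```

Request:
play_rows:
  commands:
    - {"fingers":-0.15,"tx":0,"ty":0,"tz":0,"ax":0,"ay":0,"az":0}
    - {"fingers":-0.15,"tx":0,"ty":0,"tz":0,"ax":0,"ay":0,"az":0}
    - {"fingers":-0.15,"tx":0,"ty":0,"tz":0,"ax":0,"ay":0,"az":0}

```text
time_s: 13.35
tcp_pos: [0.5253, 0.0826, 0.1501]
ee_rot: [[-0.001, -1.0, -0.024], [-0.0, -0.024, 1.0], [-1.0, 0.001, -0.0]]
wrist_force: [0.4, 0.3, -0.1]
gripper_width: 0.578
```

Run:
```python
from h import *
p,s=shot('wrist','w9')
np.savez('w9.npz',**{k:p[k] for k in ('fx','fy','cx','cy','mount','image')},tcp_pos=s['tcp_pos'],ee_rot=s['ee_rot'])
print(s['time_s'],s['tcp_pos'],np.round(s['ee_rot'],4).tolist(),s['gripper_width'],np.round(s['joints'],1))
print('pred handle top',proj(p,(.5242,.0831,.082),s))
d=spotter.find_in('handle',p);print([(x['uv'],x['score']) for x in d])
print(delta(s,(.5242,.0831,.058),down(181.3)))
```

```text
13.35 [0.52531834 0.08259956 0.1500548 ] [[-0.0005, -0.9997, -0.0241], [-0.0001, -0.0241, 0.9997], [-1.0, 0.0005, -0.0001]] 0.5778438557978812 [ 26.4  18.1 -20.   -0.  -52.  -25. ]
pred handle top [np.float64(317.78450472747426), np.float64(213.41820457219296)]
[([316.6, 198.3], 0.78), ([249.9, 184.1], 0.28)]
(array([0.1227, 0.0014, 0.0007]), array([ 0.0004, -0.    , -0.0002]))
```

View pics/w9.png

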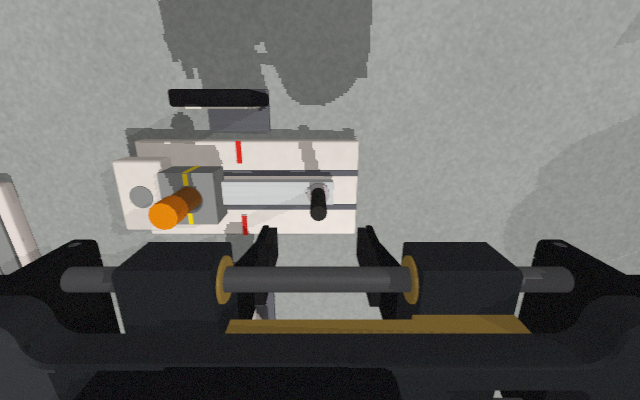

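The handle top is at (318,212), agreeing with the prediction and centred between the jaws. Red bars at (239,152) and (244,224), yellow at (189,175) and (192,219). Descending over the post and closing.

Request:
play_rows:
  commands:
    - {"fingers":-0.15,"tx":0.04,"ty":0.001,"tz":0.001,"ax":0,"ay":0,"az":0}
    - {"fingers":-0.15,"tx":0.08,"ty":0.001,"tz":0.001,"ax":0,"ay":0,"az":0}
    - {"fingers":-0.15,"tx":0.11,"ty":0.001,"tz":0.001,"ax":0,"ay":0,"az":0}
    - {"fingers":-0.15,"tx":0.123,"ty":0.001,"tz":0.001,"ax":0,"ay":0,"az":0}
    - {"fingers":-0.15,"tx":0.123,"ty":0.001,"tz":0.001,"ax":0,"ay":0,"az":0}

```text
time_s: 13.87
tcp_pos: [0.5232, 0.0827, 0.0559]
ee_rot: [[-0.005, -1.0, -0.026], [-0.002, -0.026, 1.0], [-1.0, 0.005, -0.002]]
wrist_force: [0.0, 0.1, -0.1]
gripper_width: 0.576
```

Request:
play_rows:
  commands:
    - {"fingers":0.3,"tx":0,"ty":0,"tz":0,"ax":0,"ay":0,"az":0}
    - {"fingers":0.5,"tx":0,"ty":0,"tz":0,"ax":0,"ay":0,"az":0}
    - {"fingers":1,"tx":0,"ty":0,"tz":0,"ax":0,"ay":0,"az":0}
    - {"fingers":1,"tx":0,"ty":0,"tz":0,"ax":0,"ay":0,"az":0}
    - {"fingers":1,"tx":0,"ty":0,"tz":0,"ax":0,"ay":0,"az":0}

```text
time_s: 14.28
tcp_pos: [0.5251, 0.0836, 0.0591]
ee_rot: [[0.002, -1.0, -0.027], [0.001, -0.027, 1.0], [-1.0, -0.002, 0.001]]
wrist_force: [-0.4, -0.6, -0.7]
gripper_width: 0.279
```

Request:
play_rows:
  commands:
    - {"fingers":1,"tx":0,"ty":0,"tz":0,"ax":0,"ay":0,"az":0}
    - {"fingers":1,"tx":0,"ty":0,"tz":0,"ax":0,"ay":0,"az":0}
    - {"fingers":1,"tx":0,"ty":0,"tz":0,"ax":0,"ay":0,"az":0}
    - {"fingers":1,"tx":0,"ty":0,"tz":0,"ax":0,"ay":0,"az":0}
    - {"fingers":1,"tx":0,"ty":0,"tz":0,"ax":0,"ay":0,"az":0}

```text
time_s: 14.7
tcp_pos: [0.5244, 0.0834, 0.0585]
ee_rot: [[-0.0, -1.0, -0.027], [-0.0, -0.027, 1.0], [-1.0, 0.0, -0.0]]
wrist_force: [-2.9, 1.6, 5.1]
gripper_width: 0.154
```

```bash
cat > chk.py <<'E'
from h import *
import sys
def check(name=None):
    p,s=shot('wrist',name)
    print(s['time_s'],np.round(s['tcp_pos'],4),np.round(s['ee_rot'],4).tolist(),s['gripper_width'],np.round(s['wrist_force'],1))
    h=cv2.cvtColor(p['image'],cv2.COLOR_RGB2HSV);a=np.array([np.cos(np.radians(1.3)),np.sin(np.radians(1.3))])
    for n,z,m in (("red",.0165,((h[...,0]<8)|(h[...,0]>172))&(h[...,1]>130)&(h[...,2]>70)),("yel",.0455,(h[...,0]>20)&(h[...,0]<35)&(h[...,1]>130)&(h[...,2]>70))):
        m[250:]=0;m[:,340:]=0
        c,l,st,ce=cv2.connectedComponentsWithStats(m.astype(np.uint8))
        for i in range(1,c):
            if st[i,4]>10: X=onz(p,ce[i],z,s);print(n,st[i].tolist(),ce[i].round(1),X.round(4),'along',round(float(X[:2]@a),4))
check(sys.argv[1] if len(sys.argv)>1 else None)
E
python3 chk.py w10
```

```text
14.7 [0.5244 0.0834 0.0585] [[-0.0001, -0.9996, -0.0272], [-0.0, -0.0272, 0.9996], [-1.0, 0.0001, -0.0]] 0.1537077800134103 [-2.9  1.6  5.1]
red [196, 156, 11, 32, 235] [201.1 171.4] [0.6025 0.0457 0.0165] along 0.6034
yel [111, 191, 34, 15, 141] [127.3 198.2] [0.6348 0.0559 0.0455] along 0.6359
yel [109, 207, 11, 18, 137] [114.2 215.5] [0.6444 0.067  0.0455] along 0.6458
```

Post gripped (13.4 mm opening). From this view yellow minus red is 42.4 mm, the same as before. Pulling gently.

Request:
play_rows:
  commands:
    - {"fingers":1,"tx":0,"ty":0.006,"tz":0,"ax":0,"ay":0,"az":0}
    - {"fingers":1,"tx":0,"ty":0.014,"tz":0,"ax":0,"ay":0,"az":0}
    - {"fingers":1,"tx":0,"ty":0.022,"tz":0,"ax":0,"ay":0,"az":0}
    - {"fingers":1,"tx":0,"ty":0.03,"tz":0,"ax":0,"ay":0,"az":0}
    - {"fingers":1,"tx":0,"ty":0.036,"tz":0,"ax":0,"ay":0,"az":0}

```text
time_s: 15.17
tcp_pos: [0.499, 0.0829, 0.0586]
ee_rot: [[0.004, -1.0, -0.028], [0.001, -0.028, 1.0], [-1.0, -0.005, 0.001]]
wrist_force: [5.2, -2.7, 0.2]
gripper_width: 0.151
```

Request:
play_rows:
  commands:
    - {"fingers":1,"tx":0,"ty":0.007,"tz":0,"ax":0,"ay":0,"az":0}
    - {"fingers":1,"tx":0,"ty":0.013,"tz":0,"ax":0,"ay":0,"az":0}
    - {"fingers":1,"tx":0,"ty":0.018,"tz":0,"ax":0,"ay":0,"az":0}
    - {"fingers":1,"tx":0,"ty":0.02,"tz":0,"ax":0,"ay":0,"az":0}
    - {"fingers":1,"tx":0,"ty":0.02,"tz":0,"ax":0,"ay":0,"az":0}

```text
time_s: 15.58
tcp_pos: [0.4841, 0.0826, 0.0586]
ee_rot: [[0.004, -1.0, -0.028], [0.001, -0.028, 1.0], [-1.0, -0.004, 0.001]]
wrist_force: [5.0, -2.4, -0.8]
gripper_width: 0.152
```

Request:
play_rows:
  commands:
    - {"fingers":1,"tx":0,"ty":0,"tz":0,"ax":0,"ay":0,"az":0}
    - {"fingers":1,"tx":0,"ty":0,"tz":0,"ax":0,"ay":0,"az":0}
    - {"fingers":1,"tx":0,"ty":0,"tz":0,"ax":0,"ay":0,"az":0}
    - {"fingers":1,"tx":0,"ty":0,"tz":0,"ax":0,"ay":0,"az":0}

```text
time_s: 15.92
tcp_pos: [0.4844, 0.0826, 0.0586]
ee_rot: [[0.004, -1.0, -0.028], [0.001, -0.028, 1.0], [-1.0, -0.005, 0.001]]
wrist_force: [4.7, -2.5, -0.1]
gripper_width: 0.149
```

```bash
python3 chk.py w11
python3 - <<'E'
import cv2
im=cv2.imread('pics/w11.png');cv2.imwrite('pics/w11c.png',cv2.resize(im[120:270,70:270],(800,600),interpolation=cv2.INTER_CUBIC))
E
```

```text
15.9167 [0.4844 0.0826 0.0586] [[0.0045, -0.9996, -0.0279], [0.0012, -0.0279, 0.9996], [-1.0, -0.0045, 0.0011]] 0.14936622525042775 [ 4.7 -2.5 -0.1]
red [136, 155, 13, 32, 252] [142.2 170.3] [0.6023 0.0455 0.0165] along 0.6032
yel [111, 190, 35, 15, 139] [128.1 197.3] [0.5947 0.0548 0.0455] along 0.5958
yel [109, 207, 12, 17, 131] [114.6 215. ] [0.6046 0.0662 0.0455] along 0.606
```

View pics/w11c.png

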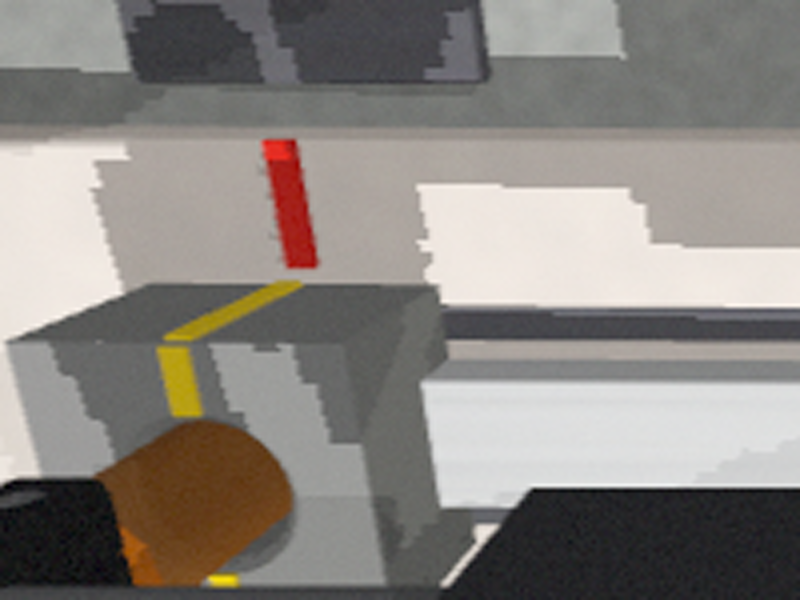

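The yellow line is still about 2.6 mm short: its side foot is at crop (290,284), against the red bar's extension at (305,284). Numbers agree, 0.6060 against 0.6034. Finishing the pull.

Request:
play_rows:
  commands:
    - {"fingers":1,"tx":0,"ty":0.0018,"tz":0,"ax":0,"ay":0,"az":0}
    - {"fingers":1,"tx":0,"ty":0.0034,"tz":0,"ax":0,"ay":0,"az":0}
    - {"fingers":1,"tx":0,"ty":0.0034,"tz":0,"ax":0,"ay":0,"az":0}
    - {"fingers":1,"tx":0,"ty":0.0034,"tz":0,"ax":0,"ay":0,"az":0}
    - {"fingers":1,"tx":0,"ty":0.0034,"tz":0,"ax":0,"ay":0,"az":0}

```text
time_s: 16.38
tcp_pos: [0.482, 0.0825, 0.0586]
ee_rot: [[0.005, -1.0, -0.028], [0.001, -0.028, 1.0], [-1.0, -0.005, 0.001]]
wrist_force: [5.9, -2.1, -1.0]
gripper_width: 0.153
```

Request:
play_rows:
  commands:
    - {"fingers":1,"tx":0,"ty":0,"tz":0,"ax":0,"ay":0,"az":0}
    - {"fingers":1,"tx":0,"ty":0,"tz":0,"ax":0,"ay":0,"az":0}
    - {"fingers":1,"tx":0,"ty":0,"tz":0,"ax":0,"ay":0,"az":0}

```text
time_s: 16.63
tcp_pos: [0.4819, 0.0825, 0.0586]
ee_rot: [[0.005, -1.0, -0.028], [0.001, -0.028, 1.0], [-1.0, -0.005, 0.001]]
wrist_force: [5.9, -2.6, -0.5]
gripper_width: 0.153
```

```bash
python3 chk.py w12
python3 - <<'E'
import cv2
im=cv2.imread('pics/w12.png');cv2.imwrite('pics/w12c.png',cv2.resize(im[120:270,70:270],(800,600),interpolation=cv2.INTER_CUBIC))
E
```

```text
16.6333 [0.4819 0.0825 0.0586] [[0.0046, -0.9996, -0.0279], [0.0012, -0.0279, 0.9996], [-1.0, -0.0046, 0.0011]] 0.15283990152143556 [ 5.9 -2.6 -0.5]
red [132, 155, 14, 32, 252] [138.6 170.5] [0.6022 0.0456 0.0165] along 0.6031
yel [111, 190, 35, 15, 139] [128.  197.3] [0.5923 0.0548 0.0455] along 0.5934
yel [109, 207, 12, 17, 130] [114.6 215. ] [0.6022 0.0661 0.0455] along 0.6035
```

View pics/w12c.png

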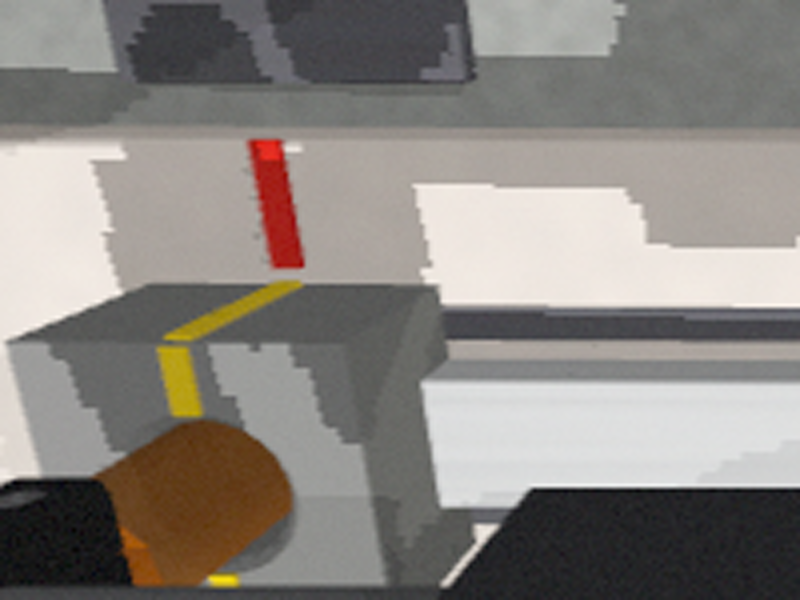

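Aligned: the yellow side foot at crop (290,284) now meets the red bar's extension at about (291,284), and the vial is still seated. Handing in.

```bash
python3 -c "
from station import job
print(job.finish_job())"
```

```text
the job is handed in; nothing more can be done
None
```

The job is done and handed in at about 16.7 s of the 54 s. The orange-capped vial is in the carriage hole, and the arm is holding the carriage at the mark by its handle.

- **Vial:** I took it from the rack, lowered it upright into the hole with the carriage at rest, and let go. It was fully home: contact came at the expected height with 3.7 N, and the cap-top edge appeared at row 225 against 226 predicted.
- **Pull:** I gripped the handle post with the jaws along the pull direction and drew the carriage out 42.5 mm. The two earlier measurements of the distance to the mark both gave 42.4 mm. At the end the wrist picture put the yellow line within about 0.5 mm of the red bars.
- **Hold:** The force at the handle was a steady 6 N or so, with no slip and no snap-back.
- **Left alone:** I kept clear of the white-capped vials, the dish and the cup. I saw the spares still in place just after the pick, but took no final picture of the rack, dish or cup.
- **Small disagreements:**
  - Triangulated heights on the rig came out 1.5–2 mm below the stated ones, within the calibration error.
  - The gripper opening on the vial read about 21 mm, although I aimed for the 23 mm cap. The vial did not slip.

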